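# Rack the washed mate gourds to drain

## Robot

A 6-joint arm with a two-finger parallel gripper is mounted at the origin on the work surface. World frame = base frame: x ahead of the robot, y to its left, z up, the work surface at z = 0. Lengths are in m, angles in rad, forces in N, time in s.
With the tool pointing down it reaches from about 0.225 to 0.875 m from the base axis. Payload 3.4 kg.
Tool frame: the origin (TCP) lies midway between the tips of the shut fingers; the grasp point (between the pads) lies manip.hold_point_z behind it (manip.hold_point_z is the distance from the TCP to the grasp point, in m); z points along the fingers, y is the line along which they close (so a half turn about z gives the same grasp; the last joint's range is limited). The gripper opens to 85 mm and grips with 20 to 120 N. Pads are 22 mm wide; open, the fingers measure 114 mm over their backs; the gripper's body (76 mm by 85 mm) begins 54 mm behind the grasp point. The pads swing forward as they close: fully open they stand 13 mm farther back than shut.
Start: joints at [-1.299, 0.276, 1.505, -0, 1.361, -0.121], TCP at [0.22, -0.531, 0.231] pointing down, gripper open.
Joint ranges: [-2.89, 2.89], [-0.75, 2.08], [0.22, 2.7], [-1.18, 4.32], [0.11, 2.71], [-2.7, 2.7]. Speed limits (rad/s): [2.57, 2.57, 3.14, 3.14, 3.14, 3.14].

## Interface

Orientations are given as a rotation vector (axis times angle).
In Python, from bench import manip gives the robot as it stands. The module is installed in compiled form; this text tells all that it offers.
- The arm moves only by the shell command python3 -m crank 'ROWS' [OPENING] [FORCE]. ROWS is a JSON list of rows, 1 to 20 of them, each an object with the fields xyz (a list: dx, dy, dz in shares of the most that a row can go, 1 being 50 mm), r (a list: a rotation vector rx, ry, rz in shares of pi rad (1.0 is pi rad)); a field left out counts as zero; each row shifts and turns the commanded pose from where the row before left it, along the tool's axes as they then stand; what a row does not reach is not made up. A row lasts 1/10 s, in which the tool goes at most 0.05 m and 0.15 rad, less where a joint would pass 70% of its speed; a pose out of reach is approached as far as the arm can. OPENING is the opening from 0.0 (shut) to 1.0 (fully open), set as the command begins (- or left out keeps the last). The fingers move at their own pace and stop on an object; FORCE is the grip in N (left out, the last holds). Time passes only in rows, so rows that do not move let the fingers close. It prints the time, the measured TCP pose, the force, the opening and the grip force at its end. A shift or turn number past 1, either way, is cut back to 1. Input that does not fit is refused with a message, and nothing moves.
- manip.sense(): the state, without advancing time (a new reading comes with each control period).
- manip.camera(name): name is "scene" or "top" or "wrist"; returns a dict with "pixels" (384x512x3 uint8, red, green, blue), "mtx" (3x3 intrinsics, pixels), "xyz" and "attitude" of the camera in the world. Camera axes: x right, y up, looking along -z (the intrinsics and any distortion apply to the point x, -y, -z); pixel columns grow to the right and rows downward; lengths in m; the calibration is good to about 2 mm. A picture is of the moment at which its call begins. There is no depth.
- manip.hand_in(): hands the job in; it is judged then, once.
The state is a dict: "clock": time; "qpos": joint angles; "joint_velocities": joint speeds; "joint_torque": joint torques, N m; "position": TCP position; "orientation": TCP orientation; "force": force on the tool from outside, world axes, zero at the start; "ft_torque": the same for the moment, N m; "finger_gap": opening from 0.0 (shut) to 1.0 (fully open); "grasp_force": force on a finger pad.
Only numpy, scipy, OpenCV 4.12 (cv2) and the standard library are available. Lean on these libraries where they do the work, as an engineer would, in place of code of your own. Each camera call takes 0.05 s, during which the arm holds its last target. There are 200 camera calls.

## Task

Take the three gourd-shaped mate cups off the mat and put each one, mouth down as it stands now, on the drying rack's drain seat of its own size: the largest gourd on the largest seat, the middle one on the middle seat, the smallest on the smallest, its mouth over the stub and its rim resting flat all round. They are ceramic, so set them down rather than drop them or knock them over, and leave the straight-sided beaker and the things in the drip tray where they are.

Things in the scene. Friction and masses are not known exactly. Their poses are not given: they have to be found in the camera images.
- gourd_large: Largest terracotta ceramic mate gourd, mouth down on the 4 mm mat: round, bellied, 88 mm high. Origin mid-rim (its underside), z up to the small foot. Outside diameter 62 mm at the rim, 54 mm at the neck 18 mm up, 68 mm (upright wall) from 32 to 62 mm above the origin, 34 mm at the foot on top. Mouth 54 mm inside, 18 mm deep. About 0.3 kg.
- gourd_medium: The middle gourd, same shape and material, mouth down on the mat, 74 mm high. Origin in the middle of the rim, z up towards the foot. 52 mm across at the rim, 45 mm at the neck 18 mm up, 56 mm (upright wall) from 27 to 53 mm above the origin, 28 mm foot at the top. Mouth 44 mm inside diameter, 18 mm deep. About 0.2 kg.
- gourd_small: The smallest gourd, same shape and material, mouth down on the mat, 60 mm high. Origin in the middle of the rim, z up towards the foot. 42 mm across at the rim, 37 mm at the neck 18 mm up, 45 mm (upright wall) from 23 to 44 mm above the origin, 23 mm foot at the top. Mouth 34 mm inside diameter, 18 mm deep. About 0.12 kg.
- seat_large: Largest of three drain seats fixed in a row, 120 mm apart, in any order, in the front half of the white rack's drip tray: grey disc 80 mm across, 4 mm thick, with a tapered stub 36 mm across at its foot, top 18 mm above the origin. Origin mid-underside of the disc (10 mm above the worktop), z up, x to the rack's back, y along the row. A gourd's rim rests 4 mm above the origin.
- seat_medium: Middle drain seat, like the large one: disc 68 mm across, stub 26 mm across at its foot, same heights, origin and axes. The tray (260 x 440 mm) has a rim 30 mm above the worktop, its front edge about 70 mm before the row.
- seat_small: Smallest drain seat, like the large one: disc 56 mm across, stub 16 mm across at its foot, same heights, origin and axes. The hook rail runs along the row, 200 mm above the worktop and about 180 mm behind the row; its hooks reach 30 mm forward and down to 163 mm.
- beaker: A bystander: straight-sided terracotta ceramic beaker standing upside down on the mat among the gourds, a plain cylinder 60 mm across and 80 mm high. Origin in the middle of its underside, z up.
- bombilla: A bystander: stainless drinking straw, 174 mm long and 8 mm thick, with a flat 16 mm wide filter at one end, lying along the row in the back half of the drip tray. Origin at its middle, on its underside; its length runs along its y.
- brush: A bystander: small round scrubbing brush with a wooden knob, 50 mm across, 53 mm high, standing on its bristles in the back half of the drip tray. Origin in the middle of its underside.
- tub: A bystander: closed green plastic tub, 64 mm (x) by 88 mm (y), 48 mm high, standing in the back half of the drip tray. Origin in the middle of its underside.
Not all that is in view belongs to the job. What is shaped like the gourd_small but blue is not meant.

How it is judged:
By the outcome, as a careful person would: the job done as asked, in the order asked, and still so for the second after the job is handed in, with the robot touching nothing.
It also fails if it takes over 91 s, if anything falls off the work surface, if the arm or the gripper's body presses on something with over 40 N, if the wrist force passes 120 N, or if a joint passes its speed limit or range.

## Working session

There is one attempt and no reset: what is moved stays moved. The work goes in short steps, Python scripts to look and compute and a shell command to move; the robot and the scene stay as the last step left them, time stands still between calls to the robot, and variables do not carry over. Pictures are saved under pics/ and viewed, at most 14 in all, crops included, and the job is handed in when it is done.

```bash
mkdir -p pics; python3 - <<'E'
from bench import manip
import cv2, pickle
s=manip.sense(); print({k:s[k] for k in('clock','position','orientation','finger_gap')}, manip.hold_point_z)
for n in('top','scene'):
    c=manip.camera(n); pickle.dump(c,open(n+'.pkl','wb')); print(n,c['mtx'],c['xyz'],c['attitude'],c.keys())
    cv2.imwrite(f'pics/{n}0.png',c['pixels'][:,:,::-1])
E
```

```text
{'clock': 0.0, 'position': array([ 0.21993202, -0.53068479,  0.23043493]), 'orientation': array([-3.07938046e+00, -6.12667528e-01,  1.99578602e-04]), 'finger_gap': 0.998166326748383} 0.0187
top [[354.42656603   0.         255.90164756]
 [  0.         354.42656603 189.15039162]
 [  0.           0.           1.        ]] [ 0.48321986 -0.0498179   1.03168468] [ 0.10868684 -0.08217985 -1.56265797] dict_keys(['pixels', 'mtx', 'xyz', 'attitude'])
scene [[468.0978363    0.         257.86138072]
 [  0.         468.0978363  186.71849198]
 [  0.           0.           1.        ]] [1.58739539 0.1113735  0.78325574] [0.68426294 0.79212808 1.5804263 ] dict_keys(['pixels', 'mtx', 'xyz', 'attitude'])
```

View pics/top0.png

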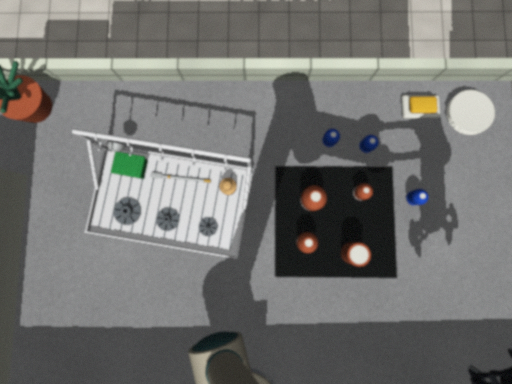

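View pics/scene0.png

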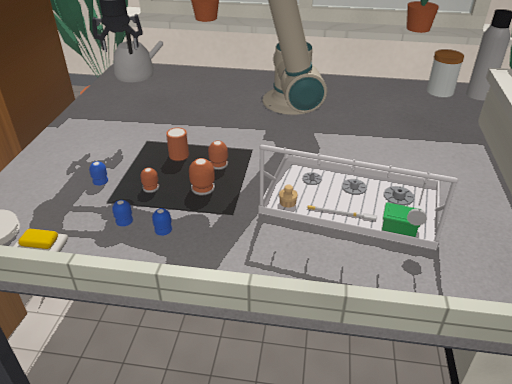

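The top view shows the large gourd at (313,197), small at (362,192), medium at (307,243) and the beaker at (357,255). The seats are large (127,210), medium (168,218) and small (208,226). The scene view agrees, with the tub and brush behind the row.

```bash
cat > h.py <<'E'
import numpy as np, cv2
from scipy.spatial.transform import Rotation as R
def ray(c,u,v):
    M=c['mtx']; d=np.array([(u-M[0,2])/M[0,0],-(v-M[1,2])/M[1,1],-1.])
    return np.array(c['xyz']), R.from_rotvec(c['attitude']).apply(d)
def onplane(c,u,v,z):
    o,d=ray(c,u,v); return o+d*(z-o[2])/d[2]
def proj(c,p):
    q=R.from_rotvec(c['attitude']).inv().apply(np.array(p)-c['xyz']); M=c['mtx']
    return np.array([M[0,2]+M[0,0]*q[0]/-q[2], M[1,2]+M[1,1]*-q[1]/-q[2]])
def cross(c1,p1,c2,p2):
    o1,d1=ray(c1,*p1); o2,d2=ray(c2,*p2); d1/=np.linalg.norm(d1); d2/=np.linalg.norm(d2)
    t=np.linalg.lstsq(np.c_[d1,-d2],o2-o1,rcond=None)[0]
    a,b=o1+d1*t[0],o2+d2*t[1]; return (a+b)/2,np.linalg.norm(a-b)
def blobs(mask,amin=40):
    n,l,s,ce=cv2.connectedComponentsWithStats(mask.astype('uint8'))
    return [(ce[i],s[i]) for i in range(1,n) if s[i][4]>=amin]
def red(im):
    r,g,b=[im[:,:,i].astype(int) for i in range(3)]
    return (r>55)&(r>1.35*g)&(r>1.35*b)
E
python3 - <<'E'
import pickle
from h import *
t=pickle.load(open('top.pkl','rb')); s=pickle.load(open('scene.pkl','rb'))
for n,c in(('top',t),('scene',s)):
    m=red(c['pixels'])
    m=cv2.morphologyEx(m.astype('uint8'),cv2.MORPH_CLOSE,np.ones((5,5)))
    for ce,st in blobs(m): print(n,ce.round(1),st)
    if n=='top':
        im=c['pixels']; hs=im[150:285,270:400].max(2)
h=cv2.cvtColor(t['pixels'],cv2.COLOR_RGB2GRAY)
print('top bright')
foot=(h>150)
for ce,st in blobs(foot[150:285,275:398],4): print(ce+[275,150],st)
dark=(h[190:245,105:230]<100)
print('seats')
for ce,st in blobs(dark,60):
    p=ce+[105,190]; print(p,st,onplane(t,*p,.016).round(4))
for n,p,z in(('L',(313,197),.092),('M',(307,243),.078),('S',(362,192),.064)): print(n,onplane(t,*p,z))
E
```

```text
top [ 27.3 102.5] [   3   75   48   48 1332]
top [363.5 192. ] [355 184  19  17 221]
top [313.4 198.9] [301 186  26  26 425]
top [306.9 243.4] [296 233  22  21 297]
top [356.  254.6] [342 242  30  26 270]
scene [29.  73.9] [   0    0   75  171 8878]
scene [205.2   9.5] [191   0  28  22 502]
scene [420.4  15.7] [407   0  31  33 796]
scene [448.6  56.5] [435  50  29  14 335]
scene [177.4 146.3] [166 127  23  34 523]
scene [207.4 167.6] [ 189  141   39   52 1122]
scene [149.  178.2] [140 167  18  23 336]
scene [ 10.3 311.7] [  0 292  27  46 847]
top bright
[365.92857143 190.21428571] [88 38  6  6 28]
[315.44827586 196.47126437] [36 42 10 10 87]
[308.32727273 242.56363636] [30 89  8  8 55]
[358.77210884 254.36054422] [ 75  95  19  20 294]
seats
[127.50199203 209.48207171] [ 10   9  24  24 251] [0.5464 0.3378 0.016 ]
[167.625      217.46022727] [ 53  19  20  19 176] [0.5242 0.2207 0.016 ]
[208.28846154 224.92307692] [ 95  28  16  15 104] [0.5036 0.1032 0.016 ]
L [ 0.57778061 -0.18540307  0.092     ]
M [ 0.45636406 -0.16999583  0.078     ]
S [ 0.5950532  -0.32327548  0.064     ]
```

```bash
python3 - <<'E'
import pickle
from h import *
t=pickle.load(open('top.pkl','rb')); s=pickle.load(open('scene.pkl','rb'))
for n,p,z,q,r in(('L',(315.4,196.5),.092,(313.5,198.5),.055),('M',(308.3,242.6),.078,(306.5,243),.046),('S',(365.9,190.2),.064,(364,192),.0375)):
    a=onplane(t,*p,z); b=onplane(t,*q,r); print(n,a.round(4),b.round(4),'scene foot px',proj(s,a).round(1),'scene belly px',proj(s,[*b[:2],r]).round(1))
for p in([.5464,.3378,.016],[.5242,.2207,.016],[.5036,.1032,.016]):print(proj(s,p).round(1))
B=onplane(t,358.8,254.4,.084);print('beaker',B)
print(R.from_rotvec([-3.0794,-.6127,0]).as_matrix().round(3))
E
```

```text
L [ 0.5791 -0.1918  0.092 ] [ 0.5774 -0.1921  0.055 ] scene foot px [200.9 160.9] scene belly px [201.9 171.9]
M [ 0.4574 -0.1735  0.078 ] [ 0.4555 -0.1727  0.046 ] scene foot px [217.7 142.4] scene belly px [218.6 151.5]
S [ 0.6001 -0.334   0.064 ] [ 0.5981 -0.3364  0.0375] scene foot px [148.4 169.5] scene belly px [149.2 177. ]
[398.  194.1]
[353.7 185.4]
[311.4 177.4]
beaker [ 0.42797448 -0.30446952  0.084     ]
[[ 0.924  0.383 -0.   ]
 [ 0.383 -0.924  0.002]
 [ 0.    -0.002 -1.   ]]
```

The rows are not in the units I measure in: shifts go in shares of 50 mm and turns go in shares of pi rad. I convert before sending: 0.0384 m is 0.768, -0.0147 m is -0.294.

```bash
python3 -m crank '[{"xyz": [0.768, -0.294, 0.116]}, {"xyz": [0.768, -0.294, 0.116]}, {"xyz": [0.768, -0.294, 0.116]}, {"xyz": [0.768, -0.294, 0.116]}, {"xyz": [0.768, -0.294, 0.116]}, {"xyz": [0.768, -0.294, 0.116]}, {"xyz": [0.768, -0.294, 0.116]}, {"xyz": [0.768, -0.294, 0.116]}, {"xyz": [0.768, -0.294, 0.116]}, {"xyz": [0.768, -0.294, 0.116]}, {"xyz": [0.768, -0.294, 0.116]}, {"xyz": [0.768, -0.294, 0.116]}, {}, {}]' 1.0 40
cat > look.py <<'E'
import sys
from bench import manip
from h import *
n=sys.argv[2] if len(sys.argv)>2 else 'wrist'
c=manip.camera(n); cv2.imwrite(f'pics/{sys.argv[1]}.png',c['pixels'][:,:,::-1])
import pickle; pickle.dump(c,open(sys.argv[1]+'.pkl','wb'))
s=manip.sense(); print(s['clock'],s['position'].round(4),s['orientation'].round(4),c['xyz'])
for k,p in dict(Lg=(.5785,-.192,.092),Mg=(.4565,-.173,.078),Sg=(.599,-.335,.064),sL=(.546,.338,.028),sM=(.524,.2205,.028),sS=(.503,.103,.028)).items(): print(k,proj(c,p).round(0))
E
python3 look.py w1
```

```text
clock: 1.5
position: [0.5782, -0.191, 0.1608]
orientation: [-3.08, -0.616, 0.003]
force: [-0.4, -0.2, 0.3]
finger_gap: 1.0
grasp_force: 0.0
1.55 [ 0.5777 -0.1918  0.1612] [-3.0808e+00 -6.1420e-01  2.6000e-03] [ 0.65475723 -0.15955739  0.30218028]
Lg [255. 208.]
Mg [184. 310.]
Sg [413. 235.]
sL [-395.  -33.]
sM [-222.   60.]
sS [-76. 137.]
```

View pics/w1.png

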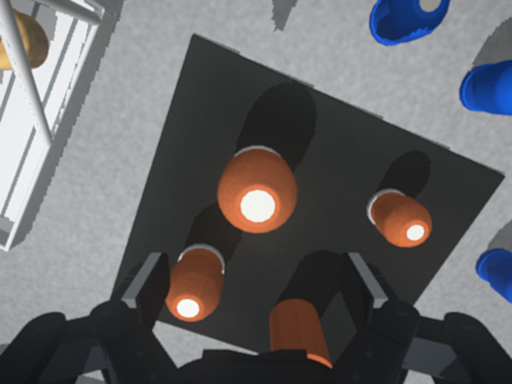

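Wrist view: the large gourd's foot is at (258,206), centred between the fingers and within 3 px of prediction. The medium foot is at (188,308) and the small at (415,232), both agreeing to about 3 px. I'm descending now.

Converted, 0.0223 m is 0.446, 0.0005 m is 0.01.

```bash
python3 -m crank '[{"xyz": [0, 0.01, 0.446]}, {"xyz": [0, 0, 0.446]}, {"xyz": [0, 0, 0.446]}, {"xyz": [0, 0, 0.446]}, {"xyz": [0, 0, 0.446]}, {"xyz": [0, 0, 0.446]}, {}, {}]' && python3 -m crank '[{}, {}, {}, {}, {}, {}, {}, {}]' 0.0 50
```

```text
clock: 2.35
position: [0.5778, -0.1934, 0.0282]
orientation: [3.082, 0.611, -0.001]
force: [0.6, 0.9, 0.3]
finger_gap: 1.001
grasp_force: 0.0
clock: 3.15
position: [0.5796, -0.1934, 0.0298]
orientation: [3.078, 0.613, 0.004]
force: [-1.3, -0.9, 6.8]
finger_gap: 0.782
grasp_force: 55.1
```

Converted, -0.025 m is -0.5, -0.02 m is -0.4.

```bash
python3 -m crank '[{"xyz": [0, 0, -0.2]}, {"xyz": [0, 0, -0.4]}, {"xyz": [0, 0, -0.5]}, {"xyz": [0, 0, -0.5]}, {"xyz": [0, 0, -0.4]}, {"xyz": [0, 0, -0.2]}, {}, {}]' && python3 -m crank '[{"xyz": [0.042, -0.25, 0]}, {"xyz": [0.084, -0.502, 0]}, {"xyz": [0.126, -0.752, 0]}, {"xyz": [0.126, -0.752, 0]}, {"xyz": [0.126, -0.752, 0]}, {"xyz": [0.126, -0.752, 0]}, {"xyz": [0.126, -0.752, 0]}, {"xyz": [0.126, -0.752, 0]}, {"xyz": [0.366, -0.688, 0]}, {"xyz": [0.366, -0.688, 0]}, {"xyz": [0.366, -0.688, 0]}, {"xyz": [0.366, -0.688, 0]}, {"xyz": [0.366, -0.688, 0]}, {"xyz": [0.366, -0.688, 0]}, {"xyz": [0.244, -0.458, 0]}, {"xyz": [0.122, -0.23, 0]}, {}, {}, {}]' && python3 look.py w2
```

```text
clock: 3.95
position: [0.5778, -0.1919, 0.1371]
orientation: [-3.08, -0.613, 0.002]
force: [-0.6, -0.8, -2.6]
finger_gap: 0.781
grasp_force: 56.5
clock: 5.85
position: [0.5442, 0.3375, 0.1376]
orientation: [3.08, 0.611, -0.002]
force: [-0.0, 0.4, -2.4]
finger_gap: 0.783
grasp_force: 56.6
5.9 [0.5444 0.3376 0.1378] [ 3.0809e+00  6.1060e-01 -1.2000e-03] [0.62075716 0.36895981 0.27897767]
Lg [831. 401.]
Mg [680. 462.]
Sg [897. 399.]
sL [254. 189.]
sM [359. 254.]
sS [449. 310.]
```

View pics/w2.png

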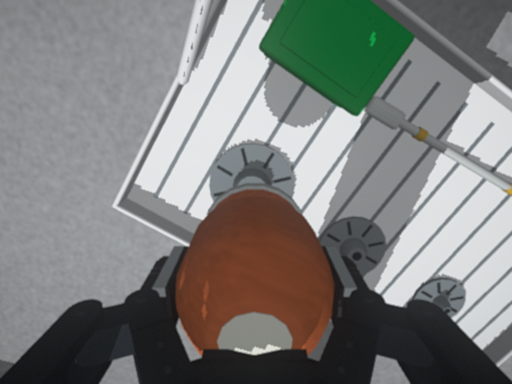

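The wrist view shows the large gourd held level. The large seat's disc is centred at about x=253, directly ahead of the gourd's rim, and the medium stub at (357,255) matches its prediction. I'm lowering now.

Converted, 0.025 m is 0.5, 0.0017 m is 0.034.

```bash
python3 -m crank '[{"xyz": [0.034, 0, 0.3]}, {"xyz": [0, 0, 0.5]}, {"xyz": [0, 0, 0.5]}, {"xyz": [0, 0, 0.3]}, {"xyz": [0, 0, 0.16]}, {"xyz": [0, 0, 0.08]}, {}, {}]' && python3 -m crank '[{"xyz": [0, 0, 0.02]}, {"xyz": [0, 0, 0.02]}, {"xyz": [0, 0, 0.02]}, {"xyz": [0, 0, 0.02]}, {}]'
```

```text
clock: 6.7
position: [0.547, 0.3399, 0.0469]
orientation: [-3.081, -0.613, -0.003]
force: [0.4, -0.2, -1.7]
finger_gap: 0.784
grasp_force: 56.7
clock: 7.2
position: [0.5461, 0.3398, 0.0417]
orientation: [3.081, 0.613, -0.0]
force: [-1.1, 0.0, -2.3]
finger_gap: 0.782
grasp_force: 56.7
```

Converted, 0.0007 m is 0.014.

```bash
python3 -m crank '[{"xyz": [0, 0, 0.014]}, {"xyz": [0, 0, 0.014]}, {}]' ; python3 -m crank '[{"xyz": [0, 0, 0.014]}, {"xyz": [0, 0, 0.006]}, {}]'
```

```text
clock: 7.5
position: [0.5461, 0.3398, 0.0403]
orientation: [3.081, 0.613, -0.0]
force: [0.4, -0.3, -2.9]
finger_gap: 0.782
grasp_force: 56.7
clock: 7.8
position: [0.5463, 0.3399, 0.04]
orientation: [3.081, 0.613, 0.001]
force: [-0.6, -1.0, 1.5]
finger_gap: 0.781
grasp_force: 56.6
```

Converted, 0.0004 m is 0.008.

```bash
python3 -m crank '[{"xyz": [0, 0, 0.008]}, {}]'; python3 -m crank '[{}, {}, {}, {}, {}]' 1.0 40 && python3 -m crank '[{"xyz": [0, 0, -0.2]}, {"xyz": [0, 0, -0.4]}, {"xyz": [0, 0, -0.7]}, {"xyz": [0, 0, -0.7]}, {"xyz": [0, 0, -0.4]}, {}, {}]' && python3 look.py w3
```

```text
clock: 8.0
position: [0.5463, 0.3399, 0.0398]
orientation: [-3.081, -0.613, -0.001]
force: [-2.1, -0.1, 5.5]
finger_gap: 0.779
grasp_force: 56.9
clock: 8.5
position: [0.5462, 0.3398, 0.0389]
orientation: [3.081, 0.613, -0.0]
force: [0.3, 0.3, -0.4]
finger_gap: 1.004
grasp_force: 0.0
clock: 9.2
position: [0.5462, 0.3398, 0.1596]
orientation: [-3.081, -0.613, -0.002]
force: [-0.4, -1.5, 0.1]
finger_gap: 1.002
grasp_force: 0.0
9.25 [0.5455 0.3395 0.1584] [ 3.0807e+00  6.1290e-01 -2.1000e-03] [0.62236865 0.37107841 0.3011623 ]
Lg [789. 381.]
Mg [653. 441.]
Sg [855. 382.]
sL [255. 185.]
sM [353. 246.]
sS [438. 299.]
```

View pics/w3.png

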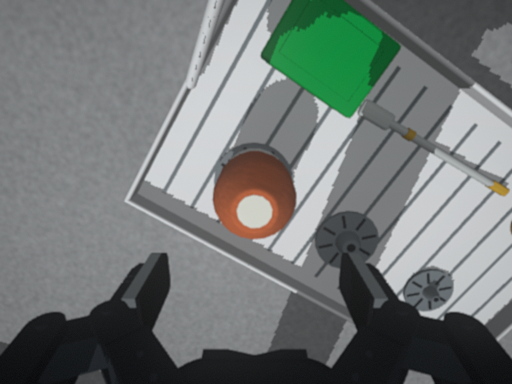

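The large gourd sits upright on its seat, with its foot at (255,211). The medium disc is centred near (347,240) and the small disc near (430,290).

```bash
python3 - <<'E'
import pickle
from h import *
c=pickle.load(open('w3.pkl','rb')); t=pickle.load(open('top.pkl','rb'))
print(onplane(c,347,240.5,.014),onplane(c,429.5,289.5,.014), 'foot',onplane(c,255,211,.102))
h=cv2.cvtColor(t['pixels'],cv2.COLOR_RGB2GRAY)
for n,(x,y,r) in dict(L=(127,209,17),M=(168,218,15),S=(208,226,13)).items():
    w=h[y-r:y+r+1,x-r:x+r+1]; m=cv2.morphologyEx((w<125).astype('uint8'),cv2.MORPH_CLOSE,np.ones((3,3)))
    b=max(blobs(m),key=lambda b:b[1][4]); s=b[1]; cc=np.array([x-r+s[0]+(s[2]-1)/2,y-r+s[1]+(s[3]-1)/2]); print(n,s,cc,onplane(t,*cc,.014), onplane(t,*(b[0]+[x-r,y-r]),.014))
E
```

```text
[0.52260172 0.22151336 0.014     ] [0.50363021 0.10502867 0.014     ] foot [0.54869871 0.33964748 0.102     ]
L [  4   5  26  27 538] [126.5 210. ] [0.54500238 0.34140764 0.014     ] [0.54366585 0.34032245 0.014     ]
M [  4   5  22  22 378] [167.5 218.5] [0.5212652  0.22150472 0.014     ] [0.52134014 0.22165273 0.014     ]
S [  5   5  17  17 236] [208. 226.] [0.50059323 0.10425452 0.014     ] [0.50084136 0.10505092 0.014     ]
```

Converted, 0.0339 m is 0.678, -0.0215 m is -0.43.

```bash
python3 -m crank '[{"xyz": [-0.43, 0.678, 0]}, {"xyz": [-0.43, 0.678, 0]}, {"xyz": [-0.43, 0.678, 0]}, {"xyz": [-0.43, 0.678, 0]}, {"xyz": [-0.43, 0.678, 0]}, {"xyz": [-0.43, 0.678, 0]}, {"xyz": [-0.43, 0.678, 0]}, {"xyz": [-0.43, 0.678, 0]}, {"xyz": [-0.43, 0.678, 0]}, {"xyz": [-0.43, 0.678, 0]}, {"xyz": [-0.43, 0.678, 0]}, {"xyz": [-0.43, 0.678, 0]}, {"xyz": [-0.43, 0.678, 0]}, {}, {}, {}]' && python3 look.py w4 && python3 - <<'E'
import pickle
from h import *
c=pickle.load(open('w4.pkl','rb')); m=(c['pixels'].min(2)>190)
for ce,s in blobs(m[150:300],60): print(ce+[0,150],s,onplane(c,*(ce+[0,150]),.078))
E
```

```text
clock: 10.85
position: [0.4561, -0.1731, 0.1582]
orientation: [-3.079, -0.613, 0.002]
force: [0.7, 0.0, 0.2]
finger_gap: 1.002
grasp_force: 0.0
10.9 [ 0.4563 -0.1729  0.1584] [-3.0793e+00 -6.1460e-01  1.7000e-03] [ 0.53267782 -0.14196726  0.29957   ]
Lg [355.  54.]
Mg [254. 202.]
Sg [522. 111.]
sL [-417. -226.]
sM [-213.  -99.]
sS [-45.   4.]
[257.57174888 200.54035874] [246  39  24  24 446] [ 0.45904988 -0.1751135   0.078     ]
[397.73560209 279.85078534] [377 115  36  35 764] [ 0.43835296 -0.31592928  0.078     ]
```

View pics/w4.png

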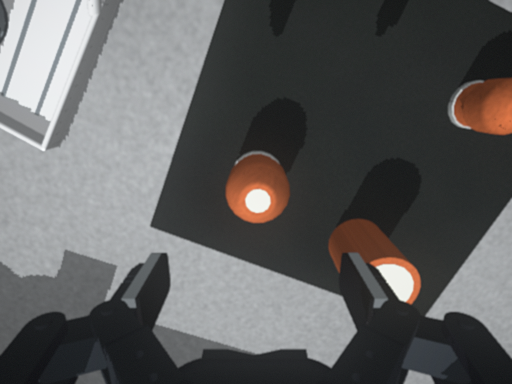

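The medium foot is at (257.6,200.5), near the mid-finger line, and the beaker is clear of the right finger. I'm descending.

Converted, 0.023 m is 0.46, 0.0013 m is 0.026.

```bash
python3 -m crank '[{"xyz": [0.026, 0.028, 0.46]}, {"xyz": [0, 0, 0.46]}, {"xyz": [0, 0, 0.46]}, {"xyz": [0, 0, 0.46]}, {"xyz": [0, 0, 0.46]}, {"xyz": [0, 0, 0.46]}, {}, {}]' && python3 -m crank '[{}, {}, {}, {}, {}, {}, {}, {}]' 0.0 40 && python3 -m crank '[{"xyz": [0, 0, -0.2]}, {"xyz": [0, 0, -0.4]}, {"xyz": [0, 0, -0.5]}, {"xyz": [0, 0, -0.5]}, {"xyz": [0, 0, -0.4]}, {"xyz": [0, 0, -0.2]}, {}, {}]'
```

```text
clock: 11.7
position: [0.4585, -0.1741, 0.0212]
orientation: [-3.08, -0.616, 0.001]
force: [0.1, -0.1, -0.3]
finger_gap: 1.007
grasp_force: 0.0
clock: 12.5
position: [0.4595, -0.1758, 0.0225]
orientation: [3.079, 0.612, 0.004]
force: [-0.7, 0.4, 6.3]
finger_gap: 0.642
grasp_force: 41.6
clock: 13.3
position: [0.4577, -0.1748, 0.1305]
orientation: [-3.08, -0.613, 0.002]
force: [0.5, 0.5, -3.2]
finger_gap: 0.646
grasp_force: 43.0
```

Converted, -0.03104 m is -0.6208, 0.01925 m is 0.385.

```bash
python3 -m crank '[{"xyz": [0.192, -0.31, 0]}, {"xyz": [0.385, -0.6208, 0]}, {"xyz": [0.385, -0.6208, 0]}, {"xyz": [0.385, -0.6208, 0]}, {"xyz": [0.385, -0.6208, 0]}, {"xyz": [0.385, -0.6208, 0]}, {"xyz": [0.385, -0.6208, 0]}, {"xyz": [0.385, -0.6208, 0]}, {"xyz": [0.385, -0.6208, 0]}, {"xyz": [0.385, -0.6208, 0]}, {"xyz": [0.385, -0.6208, 0]}, {"xyz": [0.192, -0.31, 0]}, {}, {}, {}]' && python3 look.py w5
```

```text
clock: 14.8
position: [0.5227, 0.2199, 0.1304]
orientation: [3.08, 0.612, -0.003]
force: [-0.1, -1.0, -2.4]
finger_gap: 0.648
grasp_force: 43.2
14.85 [0.5229 0.2199 0.1307] [ 3.0808e+00  6.1090e-01 -2.2000e-03] [0.59926898 0.25140015 0.27171828]
Lg [771. 350.]
Mg [615. 425.]
Sg [852. 355.]
sL [127. 114.]
sM [253. 192.]
sS [361. 258.]
```

View pics/w5.png

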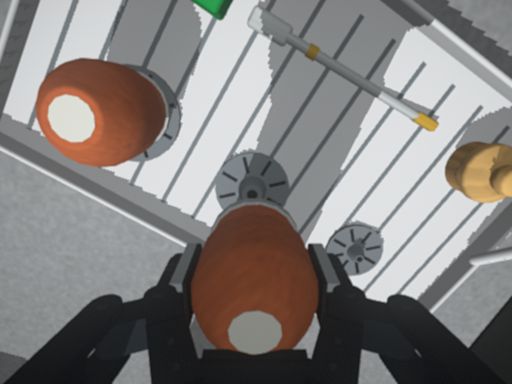

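The medium gourd is held level over the medium seat, whose disc is centred at x≈252 with the gourd at x≈255. I'm lowering.

Converted, 0.025 m is 0.5, -0.0014 m is -0.028.

```bash
python3 -m crank '[{"xyz": [0.006, -0.028, 0.3]}, {"xyz": [0, 0, 0.5]}, {"xyz": [0, 0, 0.5]}, {"xyz": [0, 0, 0.36]}, {"xyz": [0, 0, 0.16]}, {"xyz": [0, 0, 0.08]}, {}, {}]' && python3 -m crank '[{"xyz": [0, 0, 0.02]}, {"xyz": [0, 0, 0.02]}, {"xyz": [0, 0, 0.01]}, {}]'; python3 -m crank '[{"xyz": [0, 0, 0.014]}, {}]';python3 -m crank '[{"xyz": [0, 0, 0.014]}, {}]'
```

```text
clock: 15.65
position: [0.5239, 0.2227, 0.037]
orientation: [-3.081, -0.612, -0.003]
force: [-0.7, -0.7, -1.8]
finger_gap: 0.64
grasp_force: 43.2
clock: 16.05
position: [0.5231, 0.2228, 0.0337]
orientation: [3.081, 0.613, 0.0]
force: [-0.4, 0.4, -1.7]
finger_gap: 0.644
grasp_force: 43.2
clock: 16.25
position: [0.5231, 0.2228, 0.0329]
orientation: [3.081, 0.613, 0.0]
force: [0.1, 0.2, -1.5]
finger_gap: 0.642
grasp_force: 43.2
clock: 16.45
position: [0.5232, 0.2228, 0.0326]
orientation: [3.081, 0.613, 0.001]
force: [-0.0, 0.3, 2.1]
finger_gap: 0.642
grasp_force: 43.6
```

Converted, 0.0004 m is 0.008.

```bash
python3 -m crank '[{"xyz": [0, 0, 0.008]}, {}]'; python3 -m crank '[{}, {}, {}, {}, {}]' 1.0 40 && python3 -m crank '[{"xyz": [0, 0, -0.2]}, {"xyz": [0, 0, -0.4]}, {"xyz": [0, 0, -0.7]}, {"xyz": [0, 0, -0.7]}, {"xyz": [0, 0, -0.4]}, {}, {}]' && python3 look.py w6
```

```text
clock: 16.65
position: [0.5233, 0.2228, 0.0325]
orientation: [-3.081, -0.613, -0.001]
force: [-1.6, -0.4, 5.4]
finger_gap: 0.647
grasp_force: 43.8
clock: 17.15
position: [0.5231, 0.2227, 0.0316]
orientation: [3.081, 0.613, -0.0]
force: [-0.1, -0.1, -0.4]
finger_gap: 0.998
grasp_force: 0.0
clock: 17.85
position: [0.523, 0.2227, 0.1522]
orientation: [3.081, 0.613, 0.001]
force: [-0.0, 0.5, -0.9]
finger_gap: 1.002
grasp_force: 0.0
17.9 [0.5223 0.2225 0.1512] [ 3.081e+00  6.130e-01 -2.100e-03] [0.59918388 0.25402282 0.29380396]
Lg [731. 331.]
Mg [592. 404.]
Sg [812. 339.]
sL [140. 114.]
sM [256. 186.]
sS [356. 248.]
```

View pics/w6.png

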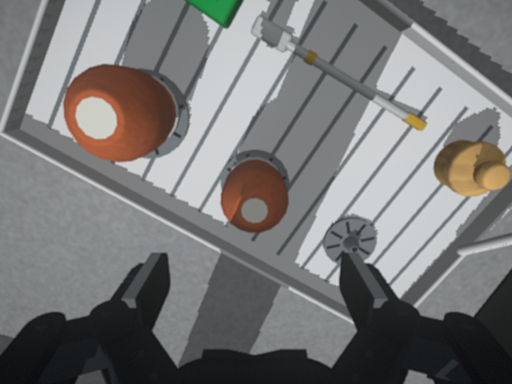

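Converted, 0.039 m is 0.78, -0.0102 m is -0.204.

```bash
python3 -m crank '[{"xyz": [-0.204, 0.78, 0]}, {"xyz": [-0.204, 0.78, 0]}, {"xyz": [-0.204, 0.78, 0]}, {"xyz": [-0.204, 0.78, 0]}, {"xyz": [-0.204, 0.78, 0]}, {"xyz": [-0.204, 0.78, 0]}, {"xyz": [-0.204, 0.78, 0]}, {"xyz": [-0.204, 0.78, 0]}, {"xyz": [-0.204, 0.78, 0]}, {"xyz": [-0.204, 0.78, 0]}, {"xyz": [-0.204, 0.78, 0]}, {"xyz": [-0.204, 0.78, 0]}, {"xyz": [-0.204, 0.78, 0]}, {"xyz": [-0.204, 0.78, 0]}, {}, {}, {}]' && python3 look.py w7 && python3 - <<'E'
import pickle
from h import *
c=pickle.load(open('w7.pkl','rb')); m=(c['pixels'].min(2)>190)
for ce,s in blobs(m[150:300],60): print(ce+[0,150],s,onplane(c,*(ce+[0,150]),.064))
E
```

```text
clock: 19.6
position: [0.5993, -0.3349, 0.1504]
orientation: [-3.078, -0.613, 0.003]
force: [-0.5, 0.1, 0.6]
finger_gap: 1.0
grasp_force: 0.0
19.65 [ 0.5996 -0.3346  0.1509] [-3.0789e+00 -6.1420e-01  2.2000e-03] [ 0.67602824 -0.30385586  0.29178288]
Lg [ 50. 165.]
Mg [ 12. 283.]
Sg [254. 201.]
sL [-656.  -97.]
sM [-445.    9.]
sS [-269.   97.]
[432.41909306 224.16225654] [  294     0   218   150 20332] [ 0.63707015 -0.480478    0.064     ]
[256.07553957 197.76978417] [247  39  19  19 278] [ 0.6019463 -0.3357452  0.064    ]
[407.66666667 271.65238095] [399 114  18  16 210] [ 0.58967716 -0.48611386  0.064     ]
[  7.08536585 297.08536585] [  0 143  21   7  82] [ 0.4250281  -0.16251786  0.064     ]
```

View pics/w7.png

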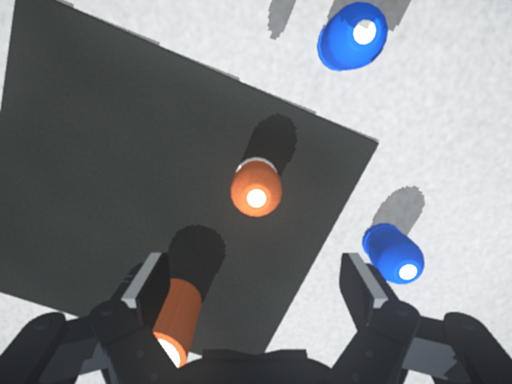

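The large and medium gourds are seated upright. The small terracotta foot is at (256,198), and both blue ones are clear of the fingers. I'm descending.

Converted, 0.0223 m is 0.446, 0.0013 m is 0.026.

```bash
python3 -m crank '[{"xyz": [0.024, 0.026, 0.446]}, {"xyz": [0, 0, 0.446]}, {"xyz": [0, 0, 0.446]}, {"xyz": [0, 0, 0.446]}, {"xyz": [0, 0, 0.446]}, {"xyz": [0, 0, 0.446]}, {}, {}]' && python3 -m crank '[{}, {}, {}, {}, {}, {}, {}, {}]' 0.0 30 && python3 -m crank '[{"xyz": [0, 0, -0.2]}, {"xyz": [0, 0, -0.4]}, {"xyz": [0, 0, -0.5]}, {"xyz": [0, 0, -0.5]}, {"xyz": [0, 0, -0.5]}, {"xyz": [0, 0, -0.3]}, {}, {}]'
```

```text
clock: 20.45
position: [0.6018, -0.3359, 0.0182]
orientation: [-3.08, -0.615, 0.001]
force: [-0.1, -0.4, -0.2]
finger_gap: 0.998
grasp_force: 0.0
clock: 21.25
position: [0.6024, -0.3376, 0.0195]
orientation: [3.08, 0.612, 0.003]
force: [-0.4, 0.9, 6.0]
finger_gap: 0.514
grasp_force: 30.3
clock: 22.05
position: [0.6014, -0.3369, 0.1377]
orientation: [-3.081, -0.613, 0.001]
force: [-0.4, 0.6, -1.7]
finger_gap: 0.513
grasp_force: 30.9
```

Converted, -0.03715 m is -0.743, 0.00647 m is 0.1294.

```bash
python3 -m crank '[{"xyz": [0.064, -0.372, 0]}, {"xyz": [0.1294, -0.743, 0]}, {"xyz": [0.1294, -0.743, 0]}, {"xyz": [0.1294, -0.743, 0]}, {"xyz": [0.1294, -0.743, 0]}, {"xyz": [0.1294, -0.743, 0]}, {"xyz": [0.1294, -0.743, 0]}, {"xyz": [0.1294, -0.743, 0]}, {"xyz": [0.1294, -0.743, 0]}, {"xyz": [0.1294, -0.743, 0]}, {"xyz": [0.1294, -0.743, 0]}, {"xyz": [0.1294, -0.743, 0]}, {"xyz": [0.064, -0.372, 0]}, {}, {}, {}]' && python3 look.py w8
```

```text
clock: 23.65
position: [0.5027, 0.1036, 0.1373]
orientation: [3.081, 0.612, -0.002]
force: [-0.5, 0.4, -1.5]
finger_gap: 0.516
grasp_force: 31.1
23.7 [0.5029 0.1034 0.1375] [ 3.0811e+00  6.1100e-01 -1.2000e-03] [0.57920714 0.13492595 0.27874801]
Lg [667. 275.]
Mg [521. 368.]
Sg [769. 292.]
sL [-15.  26.]
sM [131. 116.]
sS [254. 191.]
```

View pics/w8.png

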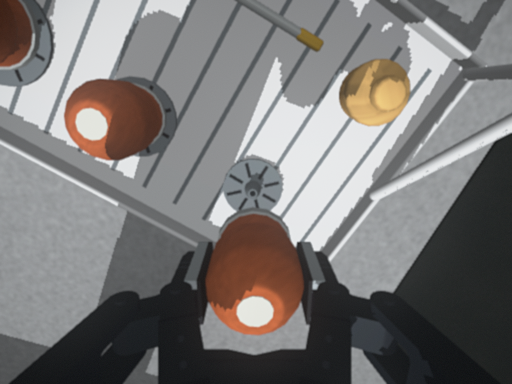

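The small gourd is level over the small seat, with the disc centred at about (253,185) and in line with the gourd. The tray end and the brush are clear. I'm lowering.

Converted, 0.025 m is 0.5, 0.005 m is 0.1.

```bash
python3 -m crank '[{"xyz": [0, -0.012, 0.3]}, {"xyz": [0, 0, 0.5]}, {"xyz": [0, 0, 0.5]}, {"xyz": [0, 0, 0.4]}, {"xyz": [0, 0, 0.24]}, {"xyz": [0, 0, 0.1]}, {}, {}]' && python3 -m crank '[{"xyz": [0, 0, 0.02]}, {"xyz": [0, 0, 0.02]}, {"xyz": [0, 0, 0.01]}, {}]'; python3 -m crank '[{"xyz": [0, 0, 0.014]}, {}]';python3 -m crank '[{"xyz": [0, 0, 0.014]}, {}]'
```

```text
clock: 24.5
position: [0.5034, 0.1049, 0.0367]
orientation: [3.081, 0.612, 0.003]
force: [0.3, 0.1, -1.4]
finger_gap: 0.515
grasp_force: 31.1
clock: 24.9
position: [0.5025, 0.1051, 0.0336]
orientation: [3.081, 0.613, 0.0]
force: [-0.2, 0.8, -1.1]
finger_gap: 0.518
grasp_force: 31.1
clock: 25.1
position: [0.5025, 0.1051, 0.0327]
orientation: [3.081, 0.613, -0.0]
force: [-0.5, -0.1, -1.0]
finger_gap: 0.516
grasp_force: 31.1
clock: 25.3
position: [0.5024, 0.1051, 0.032]
orientation: [3.081, 0.613, -0.0]
force: [0.2, -0.3, -0.7]
finger_gap: 0.516
grasp_force: 31.1
```

Converted, 0.0007 m is 0.014, 0.0004 m is 0.008.

```bash
for i in 1; do python3 -m crank '[{"xyz": [0, 0, 0.014]}, {"xyz": [0, 0, 0.008]}, {}]'; done; python3 -m crank '[{"xyz": [0, 0, 0.012]}, {}]'
```

```text
clock: 25.6
position: [0.5024, 0.105, 0.0309]
orientation: [3.081, 0.613, -0.0]
force: [0.4, -0.3, -1.0]
finger_gap: 0.518
grasp_force: 31.1
clock: 25.8
position: [0.5025, 0.105, 0.0303]
orientation: [3.081, 0.613, -0.0]
force: [0.7, 0.4, -1.3]
finger_gap: 0.515
grasp_force: 31.1
```

Converted, 0.0006 m is 0.012.

```bash
python3 -m crank '[{"xyz": [0, 0, 0.012]}, {}]'; python3 -m crank '[{"xyz": [0, 0, 0.012]}, {}]'
```

```text
clock: 26.0
position: [0.5026, 0.105, 0.0298]
orientation: [3.081, 0.613, 0.0]
force: [0.0, 0.4, -0.7]
finger_gap: 0.516
grasp_force: 31.1
clock: 26.2
position: [0.5026, 0.1051, 0.0295]
orientation: [3.081, 0.613, 0.0]
force: [-0.4, -0.3, 2.6]
finger_gap: 0.517
grasp_force: 31.5
```

Contact made; releasing, rising and checking.

Converted, 0.0004 m is 0.008.

```bash
python3 -m crank '[{"xyz": [0, 0, 0.008]}, {}]'; python3 -m crank '[{}, {}, {}, {}, {}]' 1.0 40 && python3 -m crank '[{"xyz": [0, 0, -0.2]}, {"xyz": [0, 0, -0.4]}, {"xyz": [0, 0, -0.7]}, {"xyz": [0, 0, -0.7]}, {"xyz": [0, 0, -0.4]}, {}, {}]' && python3 -m crank '[{"xyz": [-0.6, 0.6, 0]}, {"xyz": [-0.6, 0.6, 0]}, {"xyz": [-0.6, 0.6, 0]}, {"xyz": [-0.6, 0.6, 0]}, {"xyz": [-0.6, 0.6, 0]}, {"xyz": [-0.6, 0.6, 0]}, {}, {}, {}]' && python3 look.py s9 scene && python3 - <<'E'
import pickle
from h import *
c=pickle.load(open('s9.pkl','rb'))
cv2.imwrite('pics/s9c.png',cv2.resize(c['pixels'][120:270,230:470,::-1],None,fx=3,fy=3,interpolation=cv2.INTER_CUBIC))
E
```

```text
clock: 26.4
position: [0.5027, 0.1051, 0.0294]
orientation: [3.081, 0.613, 0.001]
force: [-2.2, 0.8, 5.5]
finger_gap: 0.519
grasp_force: 31.7
clock: 26.9
position: [0.5025, 0.1051, 0.0286]
orientation: [3.081, 0.613, -0.0]
force: [0.5, -0.0, -0.2]
finger_gap: 1.001
grasp_force: 0.0
clock: 27.6
position: [0.5024, 0.1051, 0.1492]
orientation: [3.081, 0.613, 0.001]
force: [0.4, -0.2, -0.4]
finger_gap: 1.005
grasp_force: 0.0
clock: 28.5
position: [0.4048, -0.1291, 0.148]
orientation: [-3.079, -0.613, 0.002]
force: [0.4, 0.1, 0.6]
finger_gap: 1.004
grasp_force: 0.0
28.55 [ 0.4051 -0.1289  0.1482] [-3.0795e+00 -6.1490e-01  1.4000e-03] [1.58739539 0.1113735  0.78325574]
Lg [201. 161.]
Mg [218. 142.]
Sg [148. 169.]
sL [399. 190.]
sM [354. 182.]
sS [312. 174.]
```

View pics/s9c.png

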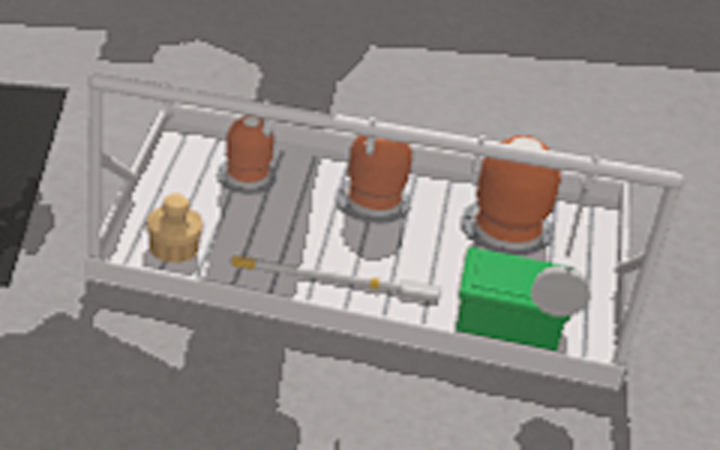

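```bash
python3 look.py t9 top
```

```text
28.6 [ 0.4052 -0.1288  0.1483] [-3.0797e+00 -6.1590e-01  1.0000e-03] [ 0.48321986 -0.0498179   1.03168468]
Lg [315. 197.]
Mg [308. 243.]
Sg [366. 191.]
sL [126. 209.]
sM [167. 217.]
sS [208. 225.]
```

View pics/t9.png

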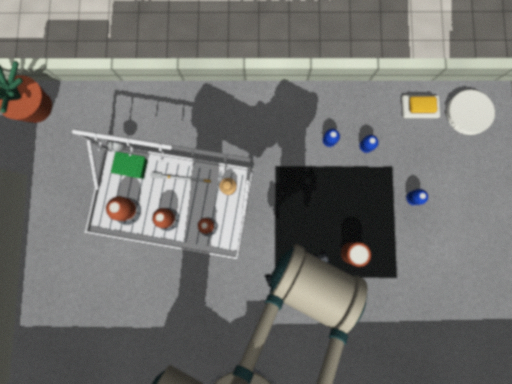

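The crop shows all three gourds upright on their own seats, with seat rings visible all round. The top view shows them at (120,209), (162,218) and (206,226), with the beaker still at (358,254) and the tray items in place.

```bash
python3 -c "
from bench import manip
print(manip.hand_in())"
```

```text
the job is handed in; nothing more can be done
None
```

All three gourds are set mouth down on the drain seats of their own size (large, then middle, then small), the beaker and tray items still look in place in the final pictures, and the job was handed in at about 29 s.

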